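# Dock the buttonhole clamp plate under its leaf spring

## Robot

A 7-joint arm with a two-finger parallel gripper is mounted at the origin on the work surface. World frame = base frame: x ahead of the robot, y to its left, z up, the work surface at z = 0. Lengths are in mm, angles in degrees, forces in N, time in s.
With the tool pointing down it reaches from about 350 to 900 mm from the base axis. Payload 8.1 kg.
Tool frame: the origin (TCP) lies at the very end of the fingers, on their centre line; the grasp point (between the pads) lies 19 mm behind it; z points along the fingers, y is the line along which they close (so a half turn about z gives the same grasp; the last joint's range is limited). The gripper opens to 85 mm and grips with 20 to 120 N. Pads are 22 mm wide; open, the fingers measure 114 mm over their backs; the gripper's body (76 mm by 85 mm) begins 54 mm behind the grasp point. The pads swing forward as they close: fully open they stand 13 mm farther back than shut.
Start: joints at [-77.556, 24.895, 1.432, 90.138, -0.665, 64.973, -4.303], TCP at [196.513, 593.316, 231.323] pointing down, gripper open.
Joint ranges: [-149.89, 149.89], [-25.12, 119.58], [-72.63, 75.52], [4.76, 147.25], [-75.54, 255.54], [6.69, 114.76], [-157.13, 157.13]. Speed limits (degrees/s): [127.2, 127.2, 172.46, 172.46, 180, 180, 180].

## Interface

Orientations are given as a 3x3 rotation matrix whose columns are the frame's x, y, z axes.
In Python, from rig import robot gives the robot as it stands.
- The arm moves only by the shell command python3 -m handwheel 'ROWS'. ROWS is text: rows parted by semicolons, each of 7 numbers parted by spaces: the turn, a rotation vector about the tool's x, y, z in rad, then the shift along the tool's x, y, z in m, then the finger opening in m, from 0 to 0.0854. A call has 1 to 8 rows; each row shifts and turns the commanded pose from where the row before left it, along the tool's axes as they then stand; what a row does not reach is not made up. A row lasts 1/8 s, in which the tool goes at most 62.5 mm and 10.7 degrees, less where a joint would pass 70% of its speed; a pose out of reach is approached as far as the arm can. A call is refused whole if a number of a shift passes 0.0625 or a number of a turn 0.188, either way. A call with a gripper value outside its range is refused whole. The fingers move at their own pace and stop on an object; the grip force is fixed at half the most. Time passes only in rows, so rows that do not move let the fingers close. It gives the time, the measured TCP pose, the force, the opening and the grip force at its end, in the units of the state.
- robot.state(): the state, without advancing time (a new reading comes with each control period).
- robot.capture(name): name is "scene" or "top" or "wrist"; returns (picture, depth): 384x512x3 uint8, blue, green, red; 384x512 float32, mm along the optical axis (not along the pixel's ray), 0 where there is no reading.
- robot.camera_params(name): a dict with "mtx" (3x3 intrinsics, pixels), "world_to_cam" (4x4, takes a point from world to camera coordinates); the wrist camera has in their place "tool_from_camera" (4x4, takes a point from camera to tool coordinates, whose origin is the TCP and whose axes are the flange's). Camera axes: x right, y down, z forward; pixel columns grow to the right and rows downward; lengths in mm; the calibration is good to about 2 mm. A picture is of the moment at which its call begins: read the wrist's pose just before it. camera_params takes no time and is no camera call.
- robot.finish_job(): hands the job in; it is judged then, once.
The state is a dict: "time": time; "joint_positions": joint angles; "dq": joint speeds; "joint_efforts": joint torques, N m; "position": TCP position; "tool_rot": TCP orientation; "contact_force": force on the tool from outside, world axes, zero at the start; "wrist_torque": the same for the moment, N m; "grip_width": finger opening in mm; "gripper_force": force on a finger pad.
Only numpy, scipy, OpenCV 4.12 (cv2) and the standard library are available. Lean on these libraries where they do the work, as an engineer would, in place of code of your own. Each camera call takes 0.05 s, during which the arm holds its last target. There are 200 camera calls.

## Task

The grooved aluminium clamp plate lies in the open end of the dark steel dock, on a sprung floor. With your fingertips, press the plate down hard on the grooved thumb rest behind its rib and, keeping it pressed, slide it along the channel so that its nose passes under the leaf spring, fully home against the end stop; then let go, so that the spring holds it there. Do not grasp, lift or tip the plate, and leave everything else on the table alone.

Things in the scene. Friction and masses are not known exactly. Their poses are not given: they have to be found in the camera images.
- dock: dark steel channel-shaped dock screwed to the table, 285 x 85 mm; origin on the table under the middle of the channel; x runs along the channel from the open end to the end stop, z up. Side walls 40 mm tall, 8 thick, 67 apart. Stop face at x = +125 mm, 50 mm tall; the leaf spring is clamped on top of it (56 mm with screws) and reaches back over the channel. Feet stick out 22 mm at x = +-100 mm.
- plate: loose aluminium clamp plate in the channel, 150 x 64 x 12 mm, about 280 g, 1.5 mm play each side; origin under its centre, x to its nose (end with two dark slots, nearest the spring). Its underside is 25 mm above the table, its top 37. Across the top stands a rib: x = -30 to -20 mm, 56 wide, 6 tall; behind it the top is a flat 45 mm thumb rest with fine grooves. Sliding surfaces are polished.
- nose (a point): middle of the plate's front end face, half-way up its thickness; the plate is home when this touches the end stop
- thumb_rest (a point): point on the flat top surface of the plate, in the middle of the thumb rest, 22 mm behind the rib's rear face and 23 mm ahead of the plate's rear end; the place to press down. A fingertip here can push forwards against the rib.
- stop (a point): centre of the end stop's face on the channel's centre line, 31 mm above the table
- leaf_tip (a point): underside of the leaf spring's free front edge (30 mm wide strip, 62 mm before the stop), 30 mm above the table at rest, 7 mm below the top of the unpressed plate: the plate butts against it unless pressed down about 7 mm or more. 22 mm further on the spring dips to 27 mm above the table, where it drags on the passing plate with 3 N and 1.5 N more per mm lifted.
- tray (a joint): sprung floor of the channel that carries the plate (262 mm long, stays level): how far it is pressed down, m, 0 at rest, 0.011 at its bottom. It takes 6 N to start (less the plate's weight) and 1.2 N per mm more; about 13 N on the plate presses it 8 mm. It comes back up when released
- leaf (a joint): how far the leaf spring is lifted, rad, 0 at rest (tip low), about 0.11 when the plate lies under it and has been let go
- cone_a: blue thread cone, 45 mm wide, 76 mm tall, upright; bystander; origin under its centre
- cone_b: red thread cone, same size; bystander; origin under its centre
- spare_plate: spare small plate lying on the table beside the dock, 100 x 45 x 8 mm, one slot, no rib; bystander; origin under its centre
- driver: screwdriver 150 mm long lying on the table; bystander
- oil: small oil bottle 44 mm wide, 95 mm tall; bystander; origin under its centre
- pin_bowl: steel pin bowl 90 mm wide, 35 mm tall; bystander; origin under its centre
- bobbin: steel bobbin 32 mm wide, 23 mm tall; bystander; origin under its centre
Not all that is in view belongs to the job. Leave any blue, purple or red look-alike of the plate alone.

How it is judged:
By the outcome, as a careful person would: the job done as asked, in the order asked, and still so for the second after the job is handed in, with the robot touching nothing.
It also fails if it takes over 38 s, if anything falls off the work surface, if the arm or the gripper's body presses on something with over 40 N, if the wrist force passes 120 N, or if a joint passes its speed limit or range.

## Working session

There is one attempt and no reset: what is moved stays moved. The work goes in short steps, Python scripts to look and compute and a shell command to move; the robot and the scene stay as the last step left them, time stands still between calls to the robot, and variables do not carry over. Pictures are saved under pics/ and viewed, at most 10 in all, crops included, and the job is handed in when it is done.

```bash
mkdir -p pics; python3 - <<'E'
from rig import robot
import cv2,numpy as np
s=robot.state();print(s['time'],s['position'],s['tool_rot'],s['grip_width'])
for n in("scene","top"):
    p,d=robot.capture(n);cv2.imwrite(f"pics/{n}1.png",p);np.save(f"pics/{n}1.npy",d)
    c=robot.camera_params(n);print(n,c)
a=np.hstack([cv2.imread("pics/scene1.png"),cv2.imread("pics/top1.png")])
E
```

```text
0.0 [196.35271167 592.82070594 230.52693141] [[-9.49268157e-01  3.14467501e-01 -3.95111253e-04]
 [ 3.14467729e-01  9.49266897e-01 -1.55128056e-03]
 [-1.12761289e-04 -1.59683098e-03 -9.99998719e-01]] 85.38927643754761
scene {'mtx': array([[453.35555868,   0.        , 256.68335984],
       [  0.        , 453.35555868, 190.92107574],
       [  0.        ,   0.        ,   1.        ]]), 'world_to_cam': array([[ 5.45225319e-01,  8.38235476e-01,  9.52043448e-03,
        -2.69705010e+02],
       [ 6.01747088e-01, -3.83445391e-01, -7.00621206e-01,
        -2.94214020e+02],
       [-5.83634983e-01,  3.87725315e-01, -7.13469892e-01,
         1.62005816e+03],
       [ 0.00000000e+00,  0.00000000e+00,  0.00000000e+00,
         1.00000000e+00]])}
top {'mtx': array([[407.69288171,   0.        , 253.11444883],
       [  0.        , 407.69288171, 186.25626537],
       [  0.        ,   0.        ,   1.        ]]), 'world_to_cam': array([[-1.32291115e-02, -9.99909299e-01, -2.52682359e-03,
         2.53778803e+00],
       [-9.91829206e-01,  1.34427978e-02, -1.26862596e-01,
         5.21424584e+02],
       [ 1.26885057e-01,  8.27898007e-04, -9.91917082e-01,
         1.31413655e+03],
       [ 0.00000000e+00,  0.00000000e+00,  0.00000000e+00,
         1.00000000e+00]])}
```

View pics/top1.png

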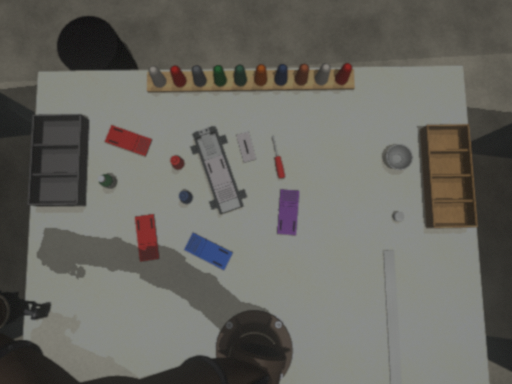

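View pics/scene1.png

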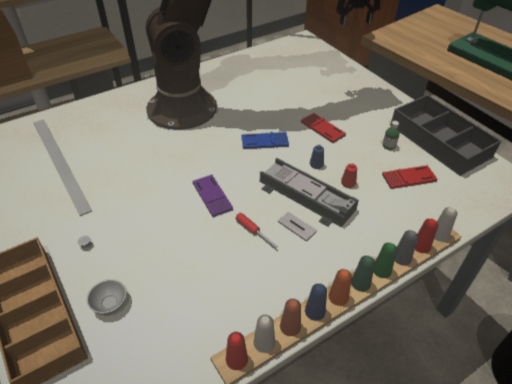

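The dock (with the grey aluminium plate in it) is at top px (218,170) and scene px (308,188). The red, blue and purple plates are look-alikes, and the small grey plate at top px (246,147) is the spare. I'll enlarge the dock to confirm.

```bash
python3 - <<'E'
import cv2,numpy as np
t=cv2.imread("pics/top1.png")[115:225,170:270];s=cv2.imread("pics/scene1.png")[150:225,250:365]
t=cv2.resize(t,None,fx=5,fy=5,interpolation=2);s=cv2.resize(s,None,fx=2.6,fy=2.6,interpolation=2)
o=np.zeros((550,800,3),np.uint8);o[:550,:500]=t;o[:s.shape[0],500:500+s.shape[1]]=s
cv2.imwrite("pics/crop1.png",cv2.convertScaleAbs(o,alpha=1.5))
E
```

```text
(no output)
```

View pics/crop1.png

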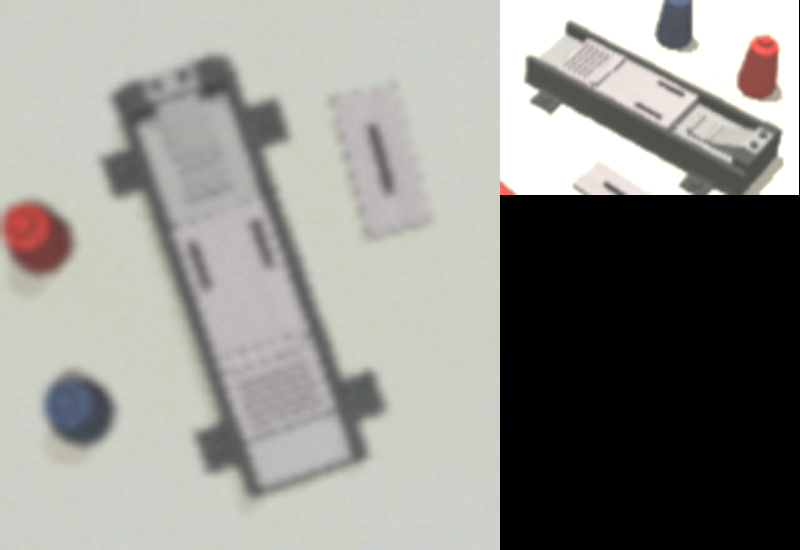

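The crop shows the plate's nose edge at about top px (214.4,158.2) and its grooves at (226.4,193.4). The rear edge is at (228,200.4), and the stop and leaf are at the far end (206,133). This is the grey plate in the dark dock, with grooves, a rib and two slots, so it matches. Next I'll compute positions.

```bash
cat > h.py <<'E'
from rig import robot
import cv2,numpy as np
def cast(K,T,uv,z):  # T: world->cam ; plane z in world
    R,t=T[:3,:3],T[:3,3];o=-R.T@t
    d=R.T@np.linalg.solve(K,[uv[0],uv[1],1.]);return o+d*(z-o[2])/d[2]
E
python3 - <<'E'
from h import *
c=robot.camera_params("top");K,T=c['mtx'],c['world_to_cam']
P=lambda u,v,z:cast(K,T,(170+u/5-.4,115+v/5-.4),z).round(1)
for n,a in dict(noseL=(175,226,37),noseR=(272,205,37),rearL=(246,440,37),rearR=(335,412,37),groove=(282,392,37),openL=(255,495,40),openR=(365,458,40),stopL=(122,110,50),stopR=(240,75,50)).items():print(n,P(*a))
d=np.load("pics/top1.npy");print(d[193,226],(T@np.r_[P(282,392,37),1])[2])
# wrist pose consistency
print(robot.camera_params("wrist"))
E
```

```text
noseL [611.8 155.6  37. ]
noseR [625.1  91.1  37. ]
rearL [468.4 108.8  37. ]
rearR [486.1  50.3  37. ]
groove [499.8  85.   37. ]
openL [432.1 102.8  40. ]
openR [455.3  30.8  40. ]
stopL [687.9 189.4  50. ]
stopR [710.7 111.   50. ]
1343.6108 1340.923138499894
{'mtx': array([[308.10506722,   0.        , 250.12557381],
       [  0.        , 308.10506722, 200.97576711],
       [  0.        ,   0.        ,   1.        ]]), 'tool_from_camera': array([[-3.33025672e-04, -9.60240734e-01, -2.79173103e-01,
         7.14826102e+01],
       [ 9.99999925e-01, -2.64263914e-04, -2.83940935e-04,
        -1.70703935e-01],
       [ 1.98876275e-04, -2.79173176e-01,  9.60240750e-01,
        -1.43163481e+02],
       [ 0.00000000e+00,  0.00000000e+00,  0.00000000e+00,
         1.00000000e+00]])}
```

```bash
python3 -m handwheel '0 0 -0.157 0 0 0 0; 0 0 -0.157 0 0 0 0; 0 0 -0.157 0 0 0 0; 0 0 -0.156 0 0 0 0; 0 0 0 -0.013 -0.05 0 0; 0 0 0 -0.013 -0.05 0 0; 0 0 0 -0.013 -0.05 0 0; 0 0 0 -0.013 -0.05 0 0'
python3 -m handwheel '0 0 0 -0.013 -0.05 0 0; 0 0 0 -0.013 -0.05 0 0; 0 0 0 -0.013 -0.05 0 0; 0 0 0 -0.013 -0.05 0 0; 0 0 0 -0.013 -0.05 0 0; 0 0 0 -0.013 -0.05 0 0; 0 0 0 0 -0.05 0 0; 0 0 0 0 0 0 0'
python3 - <<'E'
from h import *
s=robot.state();print(s['time'],s['position'].round(1),s['tool_rot'].round(4),s['grip_width'],s['contact_force'])
p,d=robot.capture("wrist");cv2.imwrite("pics/w1.png",p)
E
```

```text
time: 1.1
position: [307.2, 416.7, 231.0]
tool_rot: [[-0.953, -0.302, -0.0], [-0.302, 0.953, -0.0], [0.0, -0.0, -1.0]]
contact_force: [0.9, 1.4, 0.3]
grip_width: 0.1
gripper_force: 0.0
time: 2.1
position: [487.5, 103.8, 231.1]
tool_rot: [[-0.955, -0.295, -0.0], [-0.295, 0.955, -0.002], [0.001, -0.002, -1.0]]
contact_force: [-0.6, 1.0, -0.3]
grip_width: 0.3
gripper_force: 0.0
2.1 [487.5 103.8 231.1] [[-9.553e-01 -2.955e-01 -2.000e-04]
 [-2.955e-01  9.553e-01 -1.800e-03]
 [ 7.000e-04 -1.700e-03 -1.000e+00]] 0.2842673314362047 [-0.61198774  0.95071215 -0.27638487]
```

View pics/w1.png

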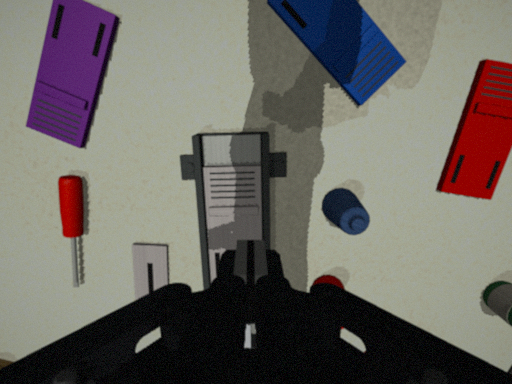

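The wrist view shows the plate's rear edge at about (203..262,166) and the rib's rear side at about v=206. The open channel end runs along v=135 from u=203 to 266, and the fingertip is at (250,243).

```bash
python3 - <<'E'
from h import *
c=robot.camera_params("wrist");s=robot.state()
W=np.eye(4);W[:3,:3]=s['tool_rot'];W[:3,3]=s['position']
T=np.linalg.inv(W@c['tool_from_camera'])
for n,a in dict(rearL=(204,166,37),rearR=(261,165,37),ribL=(207,207,37),ribR=(260,206,37),openL=(197,135,40),openR=(269,133,40),wallLfar=(207,275,40),wallRnear=(272,160,40)).items():print(n,cast(c['mtx'],T,a[:2],a[2]).round(1))
g=cv2.imread("pics/w1.png");o=cv2.resize(g[125:295,175:295],None,fx=3.5,fy=3.5,interpolation=2)
cv2.imwrite("pics/w1c.png",cv2.convertScaleAbs(o,alpha=1.3))
E
```

```text
rearL [488.9  53.7  37. ]
rearR [469.  113.4  37. ]
ribL [533.6  69.3  37. ]
ribR [514.4 126.9  37. ]
openL [458.3  38.3  40. ]
openR [433.5 110.8  40. ]
wallLfar [616.1  92.   40. ]
wallRnear [459.8 122.9  40. ]
```

View pics/w1c.png

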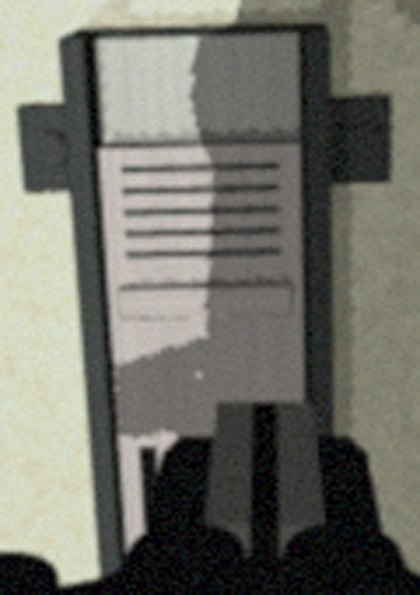

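```bash
python3 - <<'E'
from h import *
c=robot.camera_params("wrist");s=robot.state()
W=np.eye(4);W[:3,:3]=s['tool_rot'];W[:3,3]=s['position']
T=np.linalg.inv(W@c['tool_from_camera'])
q=lambda u,v,z:cast(c['mtx'],T,(175+u/3.5-.36,125+v/3.5-.36),z)
f=lambda a,b:(a.round(1),b.round(1),np.degrees(np.arctan2(*(b-a)[1::-1])).round(2))
print("outR",f(q(329,28,40),q(330,430,40)));print("outL",f(q(63,38,40),q(102,585,40)))
print("plateL/R",f(q(100,145,37),q(120,530,37)),f(q(299,143,37),q(303,400,37)))
rear=(q(100,145,37)+q(299,143,37))/2; rib=(q(120,285,37)+q(292,282,37))/2
print("rear",rear,"rib",rib)
for name,t in (("rest",(rear+rib)/2),):
    print(name,t,"tool shift",s['tool_rot'].T@(t-s['position']))
E
```

```text
outR (array([433.3, 110.3,  40. ]), array([559.2, 152.3,  40. ]), np.float64(18.45))
outL (array([460.2,  34. ,  40. ]), array([639.7,  94.2,  40. ]), np.float64(18.54))
plateL/R (array([489.2,  52.9,  37. ]), array([618.6,  94.7,  37. ]), np.float64(17.87)) (array([469.9, 112.6,  37. ]), array([552.7, 140.7,  37. ]), np.float64(18.74))
rear [479.5341111   82.77645185  37.        ] rib [523.01572317  97.7769064   37.        ]
rest [501.27491714  90.27667913  37.        ] tool shift [ -9.05781693 -19.66468573 194.03352868]
```

```bash
python3 -m handwheel '0 0 -0.021 -0.014 -0.0195 0 0; 0 0 0 0 0 0.05 0; 0 0 0 0 0 0.05 0; 0 0 0 0 0 0.05 0; 0 0 0 0 0 0.03 0; 0 0 0 0 0 0 0; 0 0 0 0 0 0 0'
python3 - <<'E'
from h import *
s=robot.state();print(s['time'],s['position'].round(1),s['tool_rot'].round(4)[:,0],s['contact_force'])
p,d=robot.capture("wrist");cv2.imwrite("pics/w2.png",p)
E
```

```text
time: 3.02
position: [506.5, 94.9, 52.3]
tool_rot: [[-0.946, -0.323, 0.001], [-0.323, 0.946, 0.001], [-0.001, 0.0, -1.0]]
contact_force: [0.6, -0.1, 0.1]
grip_width: -0.2
gripper_force: 0.0
3.025 [506.5  94.9  52.3] [-0.9463 -0.3232 -0.0012] [ 0.60064936 -0.08235948  0.05438288]
```

View pics/w2.png

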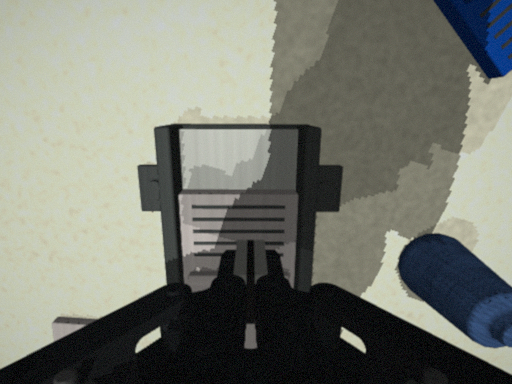

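The wrist view from near shows the channel's inner walls at u≈180 and 299, centred at 239.5, while the tip is at u=250. That puts the tool about 5.5 mm too far along +y. The plate's rear edge is at v=192.

```bash
python3 - <<'E'
from h import *
c=robot.camera_params("wrist");s=robot.state()
W=np.eye(4);W[:3,:3]=s['tool_rot'];W[:3,3]=s['position']
T=np.linalg.inv(W@c['tool_from_camera'])
for uv in((181,192),(298,190),(190,268),(290,268)):
    p=cast(c['mtx'],T,uv,37);print(uv,(s['tool_rot'].T@(p-s['position'])).round(1))
E
python3 -m handwheel '0 0 0 0 -0.0055 0 0; 0 0 0 0 0 0.006 0; 0 0 0 0 0 0.004 0; 0 0 0 0 0 0.003 0; 0 0 0 0 0 0 0'
```

```text
(181, 192) [ 30.3 -36.5  15.6]
(298, 190) [31.4 25.7 15.6]
(190, 268) [-14.7 -34.2  15.7]
(290, 268) [-14.7  23.1  15.7]
time: 3.7
position: [507.5, 88.8, 38.0]
tool_rot: [[-0.947, -0.322, -0.001], [-0.322, 0.947, -0.0], [0.001, 0.0, -1.0]]
contact_force: [-0.7, 0.2, -0.1]
grip_width: 0.1
gripper_force: 0.0
```

```bash
python3 -m handwheel '0 0 0 0 0 0.003 0; 0 0 0 0 0 0.003 0; 0 0 0 0 0 0.003 0; 0 0 0 0 0 0 0'; python3 -m handwheel '0 0 0 0 0 0.001 0; 0 0 0 0 0 0 0'
```

```text
time: 4.2
position: [507.9, 88.9, 29.6]
tool_rot: [[-0.947, -0.322, 0.0], [-0.322, 0.947, 0.0], [-0.0, 0.0, -1.0]]
contact_force: [-2.4, -0.2, 10.6]
grip_width: -0.3
gripper_force: 5.4
time: 4.45
position: [507.9, 88.9, 28.9]
tool_rot: [[-0.947, -0.322, 0.0], [-0.322, 0.947, 0.0], [-0.001, 0.0, -1.0]]
contact_force: [-1.9, -0.4, 11.4]
grip_width: -0.1
gripper_force: 5.8
```

```bash
python3 -m handwheel '0 0 0 0 0 0.0015 0; 0 0 0 0 0 0.001 0; 0 0 0 0 0 0.0005 0; 0 0 0 0 0 0 0'; python3 -m handwheel '0 0 0 -0.003 0 0 0; 0 0 0 -0.003 0 0 0; 0 0 0 0 0 0 0'
```

```text
time: 4.95
position: [507.9, 88.9, 26.1]
tool_rot: [[-0.947, -0.322, 0.001], [-0.322, 0.947, 0.0], [-0.001, 0.0, -1.0]]
contact_force: [-4.6, 0.5, 15.0]
grip_width: -0.3
gripper_force: 7.5
time: 5.32
position: [514.0, 90.8, 26.2]
tool_rot: [[-0.947, -0.322, 0.001], [-0.322, 0.947, 0.0], [-0.001, 0.0, -1.0]]
contact_force: [-3.0, -0.6, 15.1]
grip_width: 0.1
gripper_force: 7.4
```

```bash
python3 -m handwheel '0 0 0 -0.004 0 0 0; 0 0 0 -0.004 0 0 0; 0 0 0 -0.004 0 0 0; 0 0 0 -0.004 0 0 0; 0 0 0 0 0 0 0'; python3 -m handwheel '0 0 0 -0.004 0 0 0; 0 0 0 -0.004 0 0 0; 0 0 0 -0.004 0 0 0; 0 0 0 0 0 0 0'
python3 - <<'E'
from h import *
o=[]
for n,(a,b,c,d) in dict(top=(115,225,170,270),scene=(150,225,250,365)).items():
    p,_=robot.capture(n);o.append(cv2.resize(p[a:b,c:d],(395,400),interpolation=2))
cv2.imwrite("pics/c2.png",cv2.convertScaleAbs(np.hstack(o),alpha=1.5))
E
```

```text
time: 5.95
position: [529.4, 96.0, 26.2]
tool_rot: [[-0.947, -0.322, 0.001], [-0.322, 0.947, 0.0], [-0.002, -0.0, -1.0]]
contact_force: [-2.5, -0.4, 14.3]
grip_width: -0.1
gripper_force: 7.4
time: 6.45
position: [540.7, 99.9, 26.3]
tool_rot: [[-0.947, -0.322, 0.002], [-0.322, 0.947, 0.0], [-0.002, -0.0, -1.0]]
contact_force: [-2.8, -1.2, 15.0]
grip_width: 0.1
gripper_force: 7.4
```

View pics/c2.png

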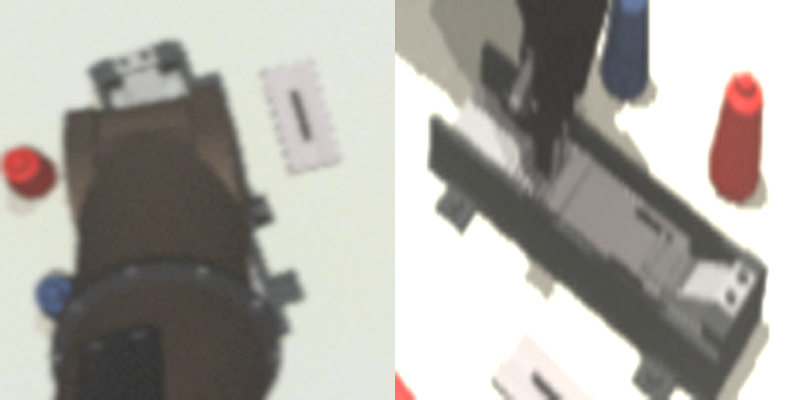

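In the scene crop the nose at (690,250) is now under the leaf's free edge at (645,270), and the plate is level and moving with the finger. I'll carry on.

```bash
python3 -m handwheel '0 0 0 -0.004 0 0 0; 0 0 0 -0.004 0 0 0; 0 0 0 -0.004 0 0 0; 0 0 0 -0.004 0 0 0; 0 0 0 -0.004 0 0 0; 0 0 0 0 0 0 0'; python3 -m handwheel '0 0 0 -0.004 0 0 0; 0 0 0 -0.004 0 0 0; 0 0 0 -0.004 0 0 0; 0 0 0 -0.004 0 0 0; 0 0 0 0 0 0 0'
```

```text
time: 7.3
position: [559.8, 106.3, 26.4]
tool_rot: [[-0.947, -0.322, 0.002], [-0.322, 0.947, 0.0], [-0.002, -0.0, -1.0]]
contact_force: [-2.3, -1.2, 13.9]
grip_width: 0.1
gripper_force: 7.3
time: 7.92
position: [574.9, 111.5, 26.4]
tool_rot: [[-0.947, -0.322, 0.002], [-0.322, 0.947, 0.0], [-0.002, -0.0, -1.0]]
contact_force: [-2.2, -0.2, 14.4]
grip_width: 0.2
gripper_force: 7.3
```

```bash
python3 -m handwheel '0 0 0 -0.003 0 0 0; 0 0 0 -0.003 0 0 0; 0 0 0 0 0 0 0';  python3 -m handwheel '0 0 0 -0.003 0 0 0; 0 0 0 0 0 0 0'; python3 -m handwheel '0 0 0 -0.003 0 0 0; 0 0 0 0 0 0 0'
```

```text
time: 8.3
position: [580.4, 113.3, 26.4]
tool_rot: [[-0.947, -0.322, 0.001], [-0.322, 0.947, 0.0], [-0.002, -0.0, -1.0]]
contact_force: [-2.4, -0.5, 15.2]
grip_width: 0.3
gripper_force: 7.3
time: 8.55
position: [583.2, 114.3, 26.4]
tool_rot: [[-0.947, -0.322, 0.001], [-0.322, 0.947, 0.0], [-0.002, -0.0, -1.0]]
contact_force: [-2.7, -0.2, 14.4]
grip_width: -0.1
gripper_force: 7.3
time: 8.8
position: [585.3, 115.0, 26.2]
tool_rot: [[-0.947, -0.322, -0.0], [-0.322, 0.947, -0.0], [0.0, -0.0, -1.0]]
contact_force: [-5.5, -1.1, 14.9]
grip_width: -0.2
gripper_force: 7.4
```

```bash
python3 - <<'E'
from h import *
o=[]
for n,(a,b,c,d) in dict(scene=(150,225,250,365)).items():
    p,_=robot.capture(n);o.append(cv2.resize(p[a:b,c:d],(800,522),interpolation=2))
cv2.imwrite("pics/c3.png",cv2.convertScaleAbs(np.hstack(o),alpha=1.5))
E
```

```text
(no output)
```

View pics/c3.png

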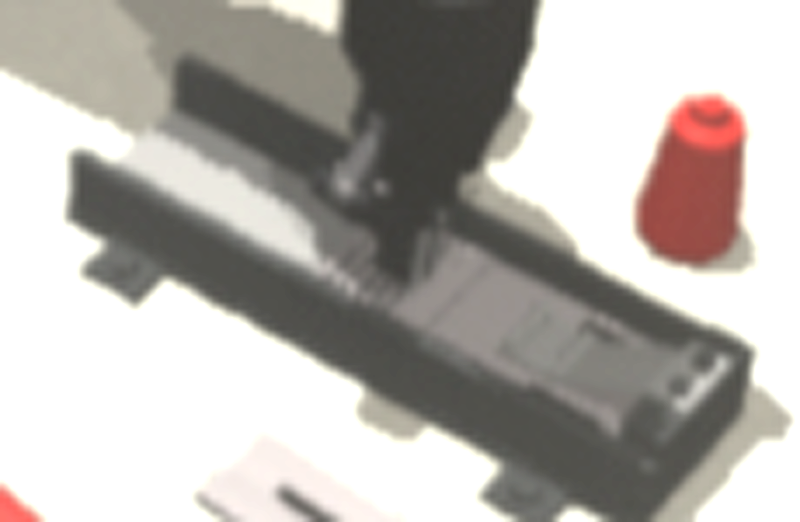

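The plate looks close to home: its nose is under the leaf near the stop block at (650,400), and the forward resistance has started to rise. I'll push on until it rises firmly.

```bash
for i in 1; do :; done; python3 -m handwheel '0 0 0 -0.002 0 0 0; 0 0 0 0 0 0 0'; python3 -m handwheel '0 0 0 -0.002 0 0 0; 0 0 0 0 0 0 0'
```

```text
time: 9.1
position: [586.9, 115.5, 26.1]
tool_rot: [[-0.947, -0.322, -0.001], [-0.322, 0.947, -0.0], [0.001, -0.0, -1.0]]
contact_force: [-5.1, -2.3, 13.9]
grip_width: 0.4
gripper_force: 7.4
time: 9.35
position: [588.7, 116.1, 26.1]
tool_rot: [[-0.947, -0.322, -0.001], [-0.322, 0.947, -0.0], [0.001, 0.0, -1.0]]
contact_force: [-6.4, -1.6, 14.9]
grip_width: 0.0
gripper_force: 7.5
```

```bash
python3 -m handwheel '0 0 0 -0.002 0 0 0; 0 0 0 0 0 0 0'; python3 -m handwheel '0 0 0 -0.001 0 0 0; 0 0 0 0 0 0 0'; python3 -m handwheel '0 0 0 -0.001 0 0 0; 0 0 0 0 0 0 0'
```

```text
time: 9.6
position: [589.5, 116.3, 26.1]
tool_rot: [[-0.947, -0.322, -0.003], [-0.322, 0.947, -0.001], [0.003, 0.0, -1.0]]
contact_force: [-9.8, -3.1, 19.1]
grip_width: -0.2
gripper_force: 11.4
time: 9.85
position: [589.5, 116.3, 26.1]
tool_rot: [[-0.947, -0.322, -0.004], [-0.322, 0.947, -0.001], [0.005, 0.0, -1.0]]
contact_force: [-12.2, -3.5, 22.8]
grip_width: -0.1
gripper_force: 13.1
time: 10.1
position: [589.6, 116.3, 26.1]
tool_rot: [[-0.947, -0.322, -0.006], [-0.322, 0.947, -0.002], [0.006, 0.0, -1.0]]
contact_force: [-16.8, -5.3, 26.2]
grip_width: 0.3
gripper_force: 14.9
```

The plate is at a hard stop: the tip no longer advances and the force keeps climbing. I'll ease the forward push a little, then lift straight up.

```bash
python3 -m handwheel '0 0 0 0.002 0 0 0; 0 0 0 0 0 0 0; 0 0 0 0 0 -0.004 0; 0 0 0 0 0 -0.004 0; 0 0 0 0 0 -0.004 0; 0 0 0 0 0 -0.006 0; 0 0 0 0 0 -0.02 0; 0 0 0 0 0 0 0'; python3 -m handwheel '0 0 0 0 0 -0.05 0; 0 0 0 0 0 -0.05 0; 0 0 0 0.04 0 -0.05 0; 0 0 0 0.06 0 0 0; 0 0 0 0.06 0 0 0; 0 0 0 0.04 0 0 0; 0 0 0 0 0 0 0; 0 0 0 0 0 0 0'
python3 - <<'E'
from h import *
o=[]
for n,(a,b,c,d) in dict(top=(115,225,170,270),scene=(150,225,250,365)).items():
    p,_=robot.capture(n);cv2.imwrite(f"pics/{n}f.png",p);o.append(cv2.resize(p[a:b,c:d],(395,400),interpolation=2))
cv2.imwrite("pics/c4.png",cv2.convertScaleAbs(np.hstack(o),alpha=1.5))
E
```

```text
time: 11.1
position: [592.9, 117.7, 65.1]
tool_rot: [[-0.947, -0.322, 0.004], [-0.322, 0.947, 0.001], [-0.004, -0.0, -1.0]]
contact_force: [0.2, 0.1, 0.2]
grip_width: 0.3
gripper_force: 0.0
time: 12.1
position: [403.6, 53.4, 212.4]
tool_rot: [[-0.947, -0.323, 0.002], [-0.322, 0.947, 0.001], [-0.002, 0.0, -1.0]]
contact_force: [1.4, 1.2, 0.0]
grip_width: 0.0
gripper_force: 0.0
```

View pics/c4.png

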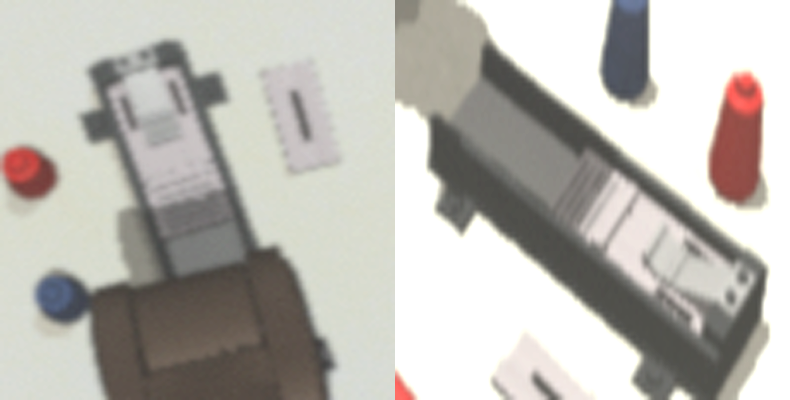

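The plate lies under the leaf at the stop end, and the bystanders are untouched. I'll enlarge the nose and stop gap to check it is fully home.

```bash
python3 - <<'E'
import cv2,numpy as np
t=cv2.imread("pics/topf.png")[120:185,188:236];s=cv2.imread("pics/scenef.png")[178:222,300:362]
t=cv2.resize(t,(400,542),interpolation=2);s=cv2.resize(s,(400,284),interpolation=2)
o=np.zeros((542,800,3),np.uint8);o[:,:400]=t;o[:284,400:]=s
cv2.imwrite("pics/c5.png",cv2.convertScaleAbs(o,alpha=1.8))
E
```

```text
(no output)
```

View pics/c5.png

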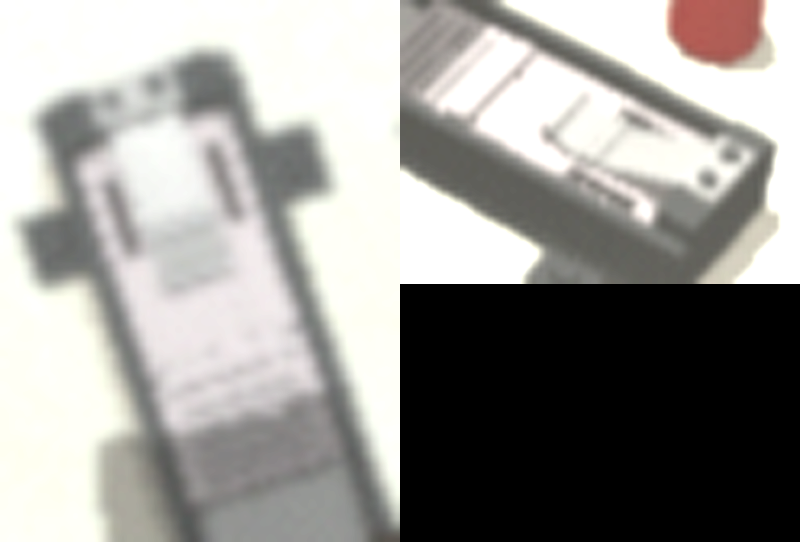

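The nose edge meets the stop block with no visible gap (left crop, y≈140–155 to 110), and the leaf rests on the plate. That agrees with the hard stop I felt, so I'm handing in.

```bash
python3 -c "
from rig import robot
print(robot.finish_job())"
```

```text
the job is handed in; nothing more can be done
None
```

I pressed the plate down, slid it under the leaf spring to a hard stop at the end, and let go; the last pictures show no gap at the stop and the spring resting on the plate. The job is handed in, with about 12 s used.

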